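Close the tomato slicer over its spring stop

TASK

The blades of the bench tomato slicer have been wiped and its pusher is still locked back by the spring stop that stands up through the pusher's foot frame. With the fingertips press the stop down into the bed and, keeping it down, push the pusher forward over it, then on until the pusher is fully home against its end stop and the spring stop has popped up behind it; then move clear. The pusher is only pushed along its bed, never lifted or tipped; keep off the blades and leave everything else on the bench where it stands.

Things in the scene. Friction and masses are not known exactly. Their poses are not given: they have to be found in the camera images.
- slicer: aluminium bench tomato slicer, fixed to the bench, 336 mm long, 164 wide, 180 high. Origin: on the bench under its middle; x = slide direction, from its open rear end (x = -168 mm) to the blade frame (posts and head, x = 120 to 144 mm); z up. Its flat bed is 45 mm above the bench, 140 mm wide between guide walls whose tops are 68 mm above the bench
- end_stop (a point): top edge, at the middle, of the near face of the dark 12 mm high cross bar on the bed at the foot of the blade frame (slicer x = 116 mm): the pusher's runners come to rest against it
- home (a point): point on the bed (slicer x = -4 mm) where the pusher's origin lies when the pusher is fully home, 88 mm ahead of where it lies when locked back
- blades: nine thin level blades across the blade frame, 60 to 145 mm above the bench; origin on the bed under the middle of the frame (slicer x = 132 mm); fixed, not to be touched
- stop (a joint): how far the spring stop is pressed down, m: 0 = up (top 20 mm above the bed), 0.018 = fully down (top 2 mm above the bed). About 3 N at first, 4 N when down; springs up when released. The pusher's bars pass over it once it is pressed at least 0.0155; a bar lying over it holds it down at about 0.015
- stop_top (a point): middle of the top face of the spring stop (moves with it): a plain steel bar 70 mm long (along slicer x) and 18 mm wide with flat grooved top and upright sides, rising from a slot in the middle of the bed; its middle at slicer x = -92 mm, y = 0. It can be pressed anywhere along its length
- pusher: loose aluminium pusher, 0.95 kg, sliding on the bed, 2 mm play each side. Origin: on the bed in the middle of its foot frame's window, x as the slicer's. Frame: runners x = -51 to 120 mm, rear bar x = -51 to -37, front bar x = 37 to 51; undersides of the bars 5 mm above the bed. Window 74 x 112 mm, open above; locked back (slicer x = -92 mm) the stop stands in it. Past -11 mm the stop can rise behind it
- front_bar (a point): on the pusher: top edge, at the middle, of the rear face of the front cross bar (37 mm ahead of the pusher's origin, 20 mm above the bed). Closed fingertips in the window push this face forward while they still stand on the stop
- handle (a point): on the pusher: middle of its black handle bar (100 mm long, 24 mm thick, across the slide), 122 mm above the bed, 100 mm ahead of the pusher's origin, over the 97 mm high ribbed head plate; not needed here
- tomato_a: tomato, 72 mm wide, 55 mm high; origin under its middle; bystander beside the slicer
- tomato_b: smaller tomato, 65 mm wide, 50 mm high; origin under its middle; bystander beside the slicer
- shaker: steel salt shaker, 48 mm wide, 83 mm high; origin under its middle; bystander beside the slicer
- brush: cleaning brush with wooden handle, 200 mm long, lying; origin under its middle, x along it; bystander beside the slicer
- bottle: clear squeeze bottle, 62 mm wide, 185 mm high; origin under its middle; bystander
- ramekin: white ceramic ramekin, 84 mm wide, 45 mm high; origin under its middle; bystander
- mill: wooden pepper mill, 56 mm wide, 152 mm high; origin under its middle; bystander
- pan: open steel ingredient pan, 176 x 108 x 65 mm; origin under its middle; bystander
There are look-alikes about, which are no part of the job. What is shaped like the pusher but blue or turquoise is not meant.

How it is judged (in metres and radians):
On the way, in this order (a step that is already met when the one before it is completed fails the run):
1. the stop is pressed down by the fingers while the pusher is still locked back (value of joint stop above 0.013 m and contact force between the fingers and stop above 0.5 N and x of pusher in the frame of slicer below -0.082 m), for 0.05 s.
2. the pusher is slid over the held-down stop (value of joint stop above 0.01 m and x of pusher in the frame of slicer between -0.072 and -0.02 m).
At the end, for the whole second after the job is handed in: The pusher is at rest, flat on its bed and fully home (within 4.5 mm of its end stop), and the spring stop is up again behind it (within 3 mm of its full height) (x of pusher in the frame of slicer above -0.0085 m and z of pusher in the frame of slicer below 0.05 m and angle between pusher's own z axis and vertical below 0.05 rad and value of joint stop below 0.003 m and linear speed of pusher below 0.02 m/s); the robot touches nothing.
It fails at once if the pusher is lifted more than 10 mm off its bed or tipped by more than about 7 degrees (z of pusher in the frame of slicer above 0.055 m or angle between pusher's own z axis and vertical above 0.12 rad).
It fails at once if the robot touches the blades (contact force between any of the fingers, the arm and blades above 0.5 N).
It fails at once if a bystander is moved by more than 25 mm (distance of any of tomato_a, tomato_b, shaker, brush, bottle, ramekin, mill, pan from where it was at the start of the episode above 0.025 m).
It also fails if it takes over 40 s, if anything falls off the work surface, if the arm or the gripper's body presses on something with over 40 N, if the wrist force passes 120 N, or if a joint passes its speed limit or range.

ROBOT

A 6-joint arm with a two-finger parallel gripper is mounted at the origin on the work surface. World frame = base frame: x ahead of the robot, y to its left, z up, the work surface at z = 0. Lengths are in m, angles in degrees, forces in N, time in s.
With the tool pointing down it reaches from about 0.35 to 0.85 m from the base axis. Payload 8.1 kg.
Tool frame: the origin (TCP) lies midway between the tips of the shut fingers; the grasp point (between the pads) lies env.tcp_to_grasp behind it (env.tcp_to_grasp is the distance from the TCP to the grasp point, in m); x points along the fingers, y is the direction in which the jaws open and shut, and the axes are right-handed (so a half turn about x gives the same grasp; the last joint's range is limited). The gripper opens to 93 mm and grips with 3 to 60 N. Pads are 15 mm wide; open, the fingers measure 128 mm over their backs; the gripper's body (75 mm by 188 mm) begins 65 mm behind the grasp point.
Start: joints at [66.44, 7.471, 85.268, -0, 87.261, -4.893], TCP at [0.192, 0.568, 0.219] pointing down, gripper open.
Joint ranges: [-169.43, 169.43], [-51.17, 129.36], [1.28, 143.12], [-76.62, 256.62], [0, 156.53], [-152.29, 152.29]. Speed limits (degrees/s): [136.94, 136.94, 159.86, 180, 180, 180].

INTERFACE

Orientations are given as [roll, pitch, yaw] about the fixed x, y, z axes, in that order (R = Rz(yaw) Ry(pitch) Rx(roll)).
In Python, from plant import env gives the robot as it stands.
- The arm moves only by the tool move_arm, never from a script. Its argument "deltas" is a list of rows, each a list of 4 numbers: the shift along the tool's x, y, z in units of 40 mm (1.0 is 40 mm), then the turn about the tool's x in units of 6 degrees (1.0 is 6 degrees). A call has 1 to 20 rows; each row shifts and turns the commanded pose from where the row before left it, along the tool's axes as they then stand; what a row does not reach is not made up. A row lasts 1/10 s, in which the tool goes at most 50 mm and 8.59 degrees, less where a joint would pass 70% of its speed; a pose out of reach is approached as far as the arm can. A call is refused whole if a number of a shift passes 1 or a number of a turn 1, either way. A call with a gripper value outside its range is refused whole. "jaw" is the opening, from 0 (shut) to 1 (fully open), set as the call begins (left out, the last holds). The fingers move at their own pace and stop on an object; the grip force is fixed at half the most. Time passes only in rows, so rows that do not move let the fingers close. It gives the time, the measured TCP pose, the force and the opening at its end, in the units of the state.
- env.observe(): the state, without advancing time (a new reading comes with each control period).
- env.get_image(name): name is "scene" or "top" or "wrist"; returns a dict with "pixels" (400x640x3 uint8, red, green, blue), "K" (3x3 intrinsics, pixels), "k1" (the pictures are not rectified: a ray, as slopes to the right and down, at radius r is drawn at 1 + k1 r^2 times it, then the intrinsics apply), "pose" (4x4, takes a point from camera to world coordinates); the wrist camera has in their place "tool_from_camera" (4x4, takes a point from camera to tool coordinates, whose origin is the TCP and whose axes are the tool frame's). Camera axes: x right, y down, z forward; pixel columns grow to the right and rows downward; lengths in m; the calibration is good to about 2 mm. A picture is of the moment at which its call begins: read the wrist's pose just before it. There is no depth.
- env.sign_off(): hands the job in, once; it reports no verdict.
Trained networks look in a picture, given as the dict that the camera call returned (one of the last four; its "shot" number tells which), for a name from the list of things; names that differ only in an ending like _2 or _b are one class to them, and where a whole thing is asked for, a point or a joint stands for the part that bears it (a point fixed in the world has none). Each returns a list of dicts, best first, with "p" (0 to 1); they miss things now and then, are a little off and sometimes report something else, mostly with a low value. They report only what shows in the picture. A call takes as long as a camera call. They do not tell look-alikes from the thing itself.
- env.silhouettes(picture, thing): "region" (400x640 bool, what is visible of it) and "rect" ([left, top, right, bottom] in pixels, round what is visible of it).
- env.mark_of(picture, thing): "xy" ([column, row] in pixels: a listed point, or the origin of a listed thing).
The state is a dict: "time_s": time; "joint_pos": joint angles; "qd": joint speeds; "effort": joint torques, N m; "ee_pos": TCP position; "tool_rot": TCP orientation; "ft_force": force on the tool from outside, world axes, zero at the start; "ft_torque": the same for the moment, N m; "grip_width": finger opening in m.
Only numpy, scipy, OpenCV 4.12 (cv2) and the standard library are available. Lean on these libraries where they do the work, as an engineer would, in place of code of your own. Each camera call takes 0.05 s, during which the arm holds its last target. There are 200 camera calls.

## Working session

There is one attempt and no reset: what is moved stays moved. The work goes in short steps, Python scripts to look and compute and a tool call to move; the robot and the scene stay as the last step left them, time stands still between calls to the robot, and variables do not carry over. Pictures are saved under pics/ and viewed, about 8 in all and at most 12, crops included, and the job is handed in when it is done.

Besides the shell and the picture viewer there is one more tool, called after "Request:" as name(argument=value, ...) on one line, values as JSON. move_arm: Moves the arm, as the interface text tells. Its arguments: {"type":"object","properties":{"deltas":{"type":"array"},"jaw":{"type":"number"}},"required":["deltas"]}

```bash
mkdir -p pics; cat > h.py <<'E'
import numpy as np, cv2
from plant import env
from scipy.spatial.transform import Rotation as R
def ray(im,xy,pose=None):
    K=im["K"];x,y=(xy[0]-K[0,2])/K[0,0],(xy[1]-K[1,2])/K[1,1]
    d=np.array([x,y]);u=d.copy()
    for _ in range(20): u=d/(1+im["k1"]*(u@u))
    P=im["pose"] if pose is None else pose
    return P[:3,3],P[:3,:3]@np.array([u[0],u[1],1])
def atz(im,xy,z,pose=None):
    o,d=ray(im,xy,pose); return o+d*(z-o[2])/d[2]
def toolpose(s):
    T=np.eye(4);T[:3,3]=s["ee_pos"];T[:3,:3]=R.from_euler("xyz",s["tool_rot"],degrees=True).as_matrix();return T
E
python3 - <<'E'
from h import *
np.set_printoptions(precision=4,suppress=True)
s=env.observe();print(s["ee_pos"],s["tool_rot"],s["ft_force"],s["grip_width"],env.tcp_to_grasp)
for n in ["top","scene"]:
    im=env.get_image(n);cv2.imwrite(f"pics/{n}1.png",im["pixels"][:,:,::-1])
    for t,z in dict(slicer=0,end_stop=.057,home=.045,stop_top=.065,pusher=.045,front_bar=.065,handle=.167).items():
        print(n,t,[(round(m["p"],2),np.round(m["xy"]),atz(im,m["xy"],z)) for m in env.mark_of(im,t)[:3]])
E
```

```text
[0.1918 0.5679 0.2176] [ -94.729    89.8949 -113.3942] [-0.3732  0.3834 -0.2083] 0.09282798851400076 0.0188
top slicer [(0.74, array([437., 211.]), array([ 0.4758, -0.4196,  0.    ])), (0.62, array([317., 196.]), array([0.5355, 0.0127, 0.    ]))]
top end_stop [(0.66, array([289., 197.]), array([0.5237, 0.1124, 0.057 ]))]
top home [(0.83, array([321., 191.]), array([ 0.5469, -0.0014,  0.045 ]))]
top stop_top [(0.43, array([348., 190.]), array([ 0.5437, -0.0948,  0.065 ]))]
top pusher [(0.79, array([389., 138.]), array([ 0.7372, -0.2486,  0.045 ])), (0.68, array([252., 286.]), array([0.2137, 0.2392, 0.045 ])), (0.67, array([227., 135.]), array([0.7571, 0.338 , 0.045 ]))]
top front_bar [(0.82, array([236., 125.]), array([0.7884, 0.3033, 0.065 ])), (0.75, array([382., 129.]), array([ 0.7649, -0.2225,  0.065 ])), (0.59, array([337., 190.]), array([ 0.5434, -0.0566,  0.065 ]))]
top handle [(0.82, array([321., 186.]), array([0.5373, 0.0011, 0.167 ])), (0.77, array([373., 108.]), array([ 0.8066, -0.1792,  0.167 ])), (0.73, array([247., 112.]), array([0.7999, 0.2476, 0.167 ]))]
scene slicer [
[... 398 characters left out ...]
045 ]))]
scene stop_top [(0.53, array([312., 246.]), array([ 0.5467, -0.0775,  0.065 ]))]
scene pusher [(0.97, array([452., 189.]), array([0.7841, 0.3116, 0.045 ])), (0.96, array([339., 352.]), array([ 0.7554, -0.2677,  0.045 ])), (0.82, array([282., 130.]), array([0.2367, 0.2113, 0.045 ]))]
scene front_bar [(0.92, array([315., 246.]), array([ 0.5538, -0.0725,  0.065 ])), (0.71, array([454., 194.]), array([0.7976, 0.2849, 0.065 ])), (0.7, array([290., 119.]), array([0.2426, 0.2503, 0.065 ]))]
scene handle [(0.92, array([464., 197.]), array([0.8271, 0.2217, 0.167 ])), (0.88, array([387., 328.]), array([ 0.8251, -0.1873,  0.167 ])), (0.83, array([307.,  91.]), array([0.2762, 0.3009, 0.167 ]))]
```

View pics/top1.png

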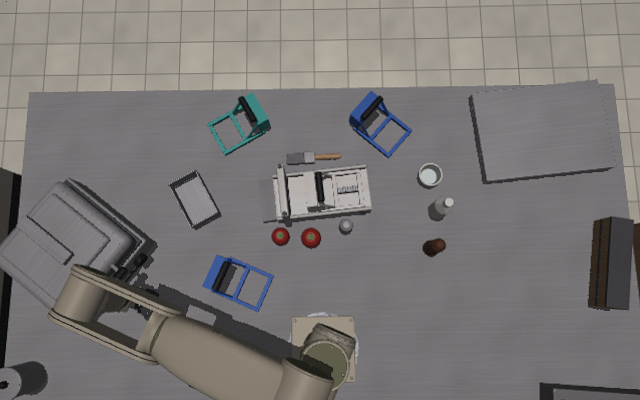

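View pics/scene1.png

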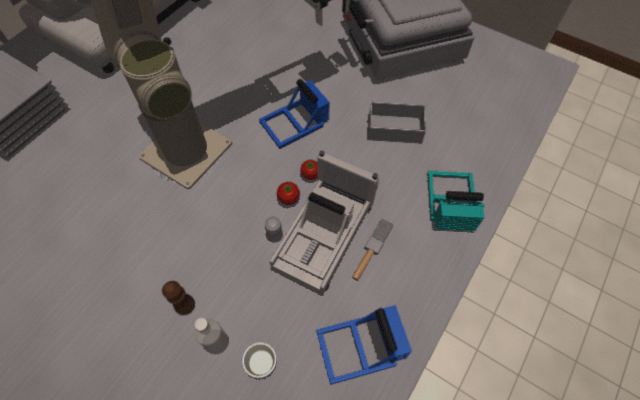

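The real slicer is the grey one in the middle, with its head at top-view (283,193) and the stop at (347,189). Its slide direction is about +y. The blue and turquoise frames are the look-alikes. Next I'll work out the move to a hover above the stop.

```bash
cat >> h.py <<'E'
def plan(target,u,s=None):
    s=s or env.observe();T=toolpose(s);M=T[:3,:3]
    d=M.T@(np.array(target)-T[:3,3])/0.04
    # turn about tool x so that tool z lines up with +-u
    v=M.T@np.array([u[0],u[1],0]);a=np.degrees(np.arctan2(-v[1],v[2]));a=(a+90)%180-90
    print("tcp",T[:3,3],"force",s["ft_force"],"t",s["time_s"]);print("tool axes cols\n",M);print("delta units",d,"turn deg",a,"units",a/6)
E
python3 - <<'E'
from h import *
np.set_printoptions(precision=4,suppress=True)
e=np.array([.5232,.1146]);st=np.array([.5452,-.086]);u=e-st;u/=np.linalg.norm(u);print(u)
plan([*(st-0.02*u),.25],u)
E
```

```text
[-0.109  0.994]
tcp [0.192  0.5685 0.2187] force [ 0.4492 -0.3525 -0.277 ] t 0.8
tool axes cols
 [[ 0.      0.3201  0.9474]
 [ 0.0001  0.9474 -0.3201]
 [-1.      0.0001 -0.    ]]
delta units [ -0.7842 -13.1283  13.8124] turn deg 65.07330480927749 units 10.845550801546247
```

Request:
move_arm(deltas=[[-0.8,0,0,0],[0,-0.77,0.81,0],[0,-0.77,0.81,0],[0,-0.77,0.81,0],[0,-0.77,0.81,0],[0,-0.77,0.81,0],[0,-0.77,0.81,0],[0,-0.77,0.81,0],[0,-0.77,0.81,0],[0,-0.77,0.81,0],[0,-0.77,0.81,0],[0,-0.77,0.81,0],[0,-0.77,0.81,0],[0,-0.77,0.81,0],[0,-0.77,0.81,0],[0,-0.77,0.81,0],[0,-0.77,0.81,0],[0,-0.77,0.81,0]], jaw=0)

```text
time_s: 2.6
ee_pos: [0.5469, -0.1058, 0.2508]
tool_rot: [14.9, 90.0, -3.8]
ft_force: [1.3, 0.8, -0.1]
grip_width: 0.0008
```

Request:
move_arm(deltas=[[0,0,0,1],[0,0,0,1],[0,0,0,1],[0,0,0,1],[0,0,0,1],[0,0,0,1],[0,0,0,1],[0,0,0,1],[0,0,0,1],[0,0,0,1],[0,0,0,0.8],[0,0,0,0],[0,0,0,0]])

```text
time_s: 3.9
ee_pos: [0.5463, -0.1039, 0.2507]
tool_rot: [58.3, 90.0, -25.0]
ft_force: [-0.6, 0.4, -0.7]
grip_width: 0.0004
```

```bash
python3 - <<'E'
from h import *
np.set_printoptions(precision=4,suppress=True)
s=env.observe();im=env.get_image("wrist");P=toolpose(s)@im["tool_from_camera"]
cv2.imwrite("pics/w1.png",im["pixels"][:,:,::-1])
print(P)
for t,z in dict(end_stop=.057,home=.045,stop_top=.065,pusher=.045,front_bar=.065,handle=.167).items():
    print(t,[(round(m["p"],2),np.round(m["xy"]),atz(im,m["xy"],z,P)) for m in env.mark_of(im,t)[:3]])
plan([.545,-.085,.1],[-.109,.994])
E
```

```text
[[ 0.9931  0.113   0.0302  0.5376]
 [ 0.117  -0.9592 -0.2576 -0.0335]
 [-0.0002  0.2593 -0.9658  0.4168]
 [ 0.      0.      0.      1.    ]]
end_stop []
home [(0.63, array([318.,  89.]), array([ 0.5385, -0.0089,  0.045 ]))]
stop_top [(0.94, array([318., 170.]), array([ 0.5487, -0.0946,  0.065 ])), (0.39, array([316.,  91.]), array([ 0.5365, -0.0121,  0.065 ]))]
pusher []
front_bar [(0.72, array([472., 278.]), array([ 0.7528, -0.2052,  0.065 ])), (0.68, array([315., 133.]), array([ 0.5401, -0.0553,  0.065 ]))]
handle [(0.75, array([319.,  59.]), array([0.5361, 0.0039, 0.167 ])), (0.71, array([568., 292.]), array([ 0.7798, -0.1594,  0.167 ]))]
tcp [ 0.5463 -0.1039  0.2506] force [ 0.496  -0.1743  0.9567] t 4.25
tool axes cols
 [[-0.      0.9934  0.1143]
 [ 0.      0.1143 -0.9934]
 [-1.     -0.     -0.    ]]
delta units [ 3.766   0.0229 -0.4731] turn deg 0.3039178748558129 units 0.05065297914263548
```

View pics/w1.png

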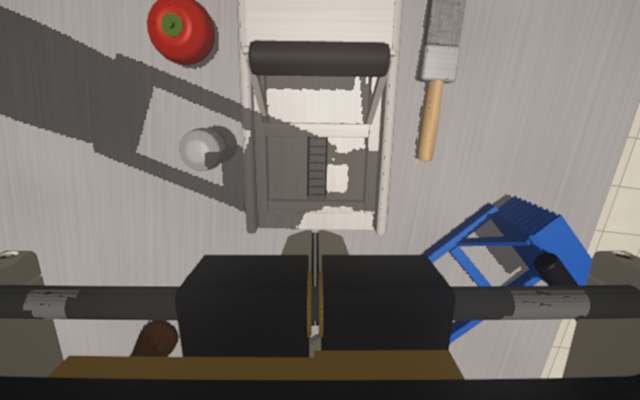

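The wrist view shows the stop spanning rows 137–196 at column 318, inside the pusher's window. The front bar is at row 131 and the rear bar at about row 205. The tool is aligned with the slide, so I'll come down in front of the stop's middle and look again just above it.

Request:
move_arm(deltas=[[0,0.05,-0.62,0],[1,0,0,0],[1,0,0,0],[1,0,0,0],[0.6,0,0,0],[0.4,0,0,0],[0,0,0,0],[0,0,0,0]])

```text
time_s: 5.05
ee_pos: [0.5461, -0.0792, 0.0917]
tool_rot: [69.2, 89.9, -14.2]
ft_force: [0.2, 0.0, 0.3]
grip_width: 0.0005
```

```bash
python3 - <<'E'
from h import *
np.set_printoptions(precision=4,suppress=True)
s=env.observe();im=env.get_image("wrist");P=toolpose(s)@im["tool_from_camera"]
cv2.imwrite("pics/w2.png",im["pixels"][:,:,::-1])
for t,z in dict(end_stop=.057,home=.045,stop_top=.065,front_bar=.065,handle=.167).items():
    print(t,[(round(m["p"],2),np.round(m["xy"]),atz(im,m["xy"],z,P)) for m in env.mark_of(im,t)[:3]])
plan([.5455,-.079,.047],[-.112,.994])
E
```

```text
end_stop []
home [(0.73, array([317., 111.]), array([ 0.5389, -0.0079,  0.045 ]))]
stop_top []
front_bar [(0.68, array([547., 383.]), array([ 0.7347, -0.184 ,  0.065 ])), (0.67, array([314., 190.]), array([ 0.5423, -0.0553,  0.065 ])), (0.57, array([500.,  91.]), array([0.6422, 0.0154, 0.065 ]))]
handle [(0.74, array([315.,  57.]), array([0.536 , 0.0051, 0.167 ])), (0.2, array([162., 193.]), array([ 0.4956, -0.0367,  0.167 ]))]
tcp [ 0.5463 -0.0792  0.0919] force [ 0.1919 -0.1806 -0.2358] t 5.35
tool axes cols
 [[ 0.002   0.9935  0.1138]
 [-0.0005  0.1138 -0.9935]
 [-1.      0.002   0.0007]]
delta units [ 1.1232 -0.0207 -0.0087] turn deg 0.10433016822997843 units 0.01738836137166307
```

View pics/w2.png

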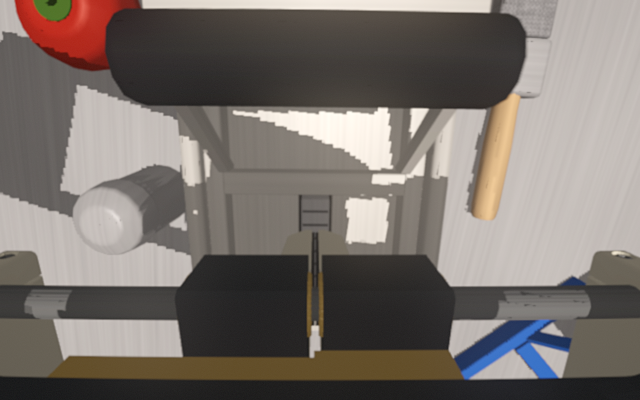

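The fingers (column 315) are centred on the stop, and the front bar face is at row 190, about 24 mm ahead. Now I'll press.

Request:
move_arm(deltas=[[0.5,0,0,0],[0.3,0,0,0],[0.15,0,0,0],[0.12,0,0,0],[0,0,0,0],[0,0,0,0]])

```text
time_s: 5.95
ee_pos: [0.5455, -0.0791, 0.0483]
tool_rot: [-57.1, 90.0, -140.5]
ft_force: [-1.6, -0.1, 3.8]
grip_width: 0.0004
```

Request:
move_arm(deltas=[[0.03,0,0,0],[0,0,0,0],[0,0,0,0]])

```text
time_s: 6.25
ee_pos: [0.5455, -0.0791, 0.0472]
tool_rot: [27.2, 90.0, -56.3]
ft_force: [-2.4, -0.1, 7.1]
grip_width: 0.0006
```

The stop is bottomed (7 N). Now I'll push forward slowly.

Request:
move_arm(deltas=[[0,0,-0.12,0],[0,0,-0.12,0],[0,0,-0.12,0],[0,0,-0.1,0],[0,0,-0.1,0],[0,0,-0.1,0],[0,0,-0.1,0],[0,0,-0.1,0]])

```text
time_s: 7.05
ee_pos: [0.5421, -0.0458, 0.0472]
tool_rot: [26.3, 89.8, -57.2]
ft_force: [0.5, -8.8, 4.0]
grip_width: 0.0003
```

Request:
move_arm(deltas=[[0,0,-0.15,0],[0,0,-0.15,0],[0,0,-0.15,0],[0,0,-0.15,0],[0,0,-0.15,0],[0,0,-0.15,0],[0,0,-0.15,0],[0,0,-0.15,0],[0,0,-0.15,0],[0,0,-0.1,0],[0,0,-0.1,0],[0,0,0,0]])

```text
time_s: 8.25
ee_pos: [0.5353, 0.0164, 0.0471]
tool_rot: [47.7, 89.9, -35.8]
ft_force: [2.7, -5.7, 3.3]
grip_width: -0.0001
```

Request:
move_arm(deltas=[[0,0,-0.05,0],[0,0,-0.05,0],[0,0,-0.04,0],[0,0,0,0]])

```text
time_s: 8.65
ee_pos: [0.5347, 0.0205, 0.0472]
tool_rot: [22.4, 89.8, -61.1]
ft_force: [2.6, -12.5, 3.8]
grip_width: 0.0006
```

Request:
move_arm(deltas=[[0,0,-0.05,0],[0,0,-0.05,0],[0,0,0,0]])

```text
time_s: 8.95
ee_pos: [0.5343, 0.0208, 0.0473]
tool_rot: [5.6, 89.5, -77.9]
ft_force: [1.7, -29.5, 3.8]
grip_width: 0.0006
```

It's hard against the end stop: 29 N with no further motion. Now I'll back off within the window, lift, and check.

Request:
move_arm(deltas=[[0,0,0.15,0],[0,0,0.15,0],[0,0,0.15,0],[-0.1,0,0,0],[-0.3,0,0,0],[-0.6,0,0,0],[-0.8,0,0,0],[-0.8,0,0,0],[-0.8,0,0.6,0],[-0.8,0,0.8,0],[0,0,0.8,0],[0,0,0.8,0],[0,0,0,0],[0,0,0,0]])

```text
time_s: 10.35
ee_pos: [0.5491, -0.1109, 0.2153]
tool_rot: [124.9, 90.0, 41.4]
ft_force: [0.3, 0.2, -0.1]
grip_width: 0.0005
```

```bash
python3 - <<'E'
from h import *
np.set_printoptions(precision=4,suppress=True)
s=env.observe();im=env.get_image("wrist");P=toolpose(s)@im["tool_from_camera"]
cv2.imwrite("pics/w3.png",im["pixels"][:,:,::-1])
print(s["ee_pos"],s["ft_force"])
for t,z in dict(end_stop=.057,stop_top=.065,front_bar=.065,handle=.167).items():
    print(t,[(round(m["p"],2),np.round(m["xy"]),atz(im,m["xy"],z,P)) for m in env.mark_of(im,t)[:3]])
E
```

```text
[ 0.5491 -0.1109  0.2153] [ 0.3499  0.1751 -0.054 ]
end_stop []
stop_top [(0.68, array([316., 168.]), array([ 0.5477, -0.0936,  0.065 ]))]
front_bar [(0.89, array([487., 285.]), array([ 0.7518, -0.2023,  0.065 ])), (0.57, array([312.,  28.]), array([0.53  , 0.0324, 0.065 ])), (0.52, array([149., 348.]), array([ 0.3767, -0.3296,  0.065 ]))]
handle []
```

View pics/w3.png

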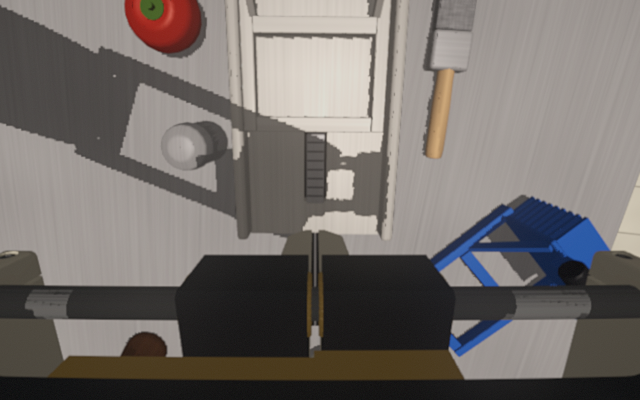

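The front bar moved 88 mm to its home position (row 28). The stop (column 316, rows 132–197) is now fully visible behind the rear bar (rows 118–131), and its apparent length matches the raised height. Nothing beside the slicer has moved.

```bash
python3 -c "
from plant import env
print(env.sign_off())"
```

```text
the job is handed in; nothing more can be done
None
```

The pusher is home against its end stop and the spring stop is up behind it; I handed the job in at about 10.5 s of the 40 s limit.

- **What I did:** I pressed the stop to the bottom with closed fingertips (7 N). Keeping it down, I pushed the pusher's front bar forward until it was hard against the end stop (29 N, no further motion). Then I backed off inside the window, lifted and moved clear.
- **Last checks:**
  - The front bar moved about 88 mm, as expected.
  - The whole stop shows behind the rear bar. Its apparent length (65 px, against about 62 px if it were still down) fits the raised height, though that is an indirect check on the height.
  - The neighbouring items in view (one tomato, the shaker and the brush) look undisturbed; I did not look at the others again.
  - The force on the tool is near zero.
- **Failures or disagreements:** No check failed. In the last picture the networks found neither the handle nor the end stop, so home is judged from the front bar and the contact force.

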